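Point out the short-moulded cell, then put the batch on hold

ROBOT

A 6-joint arm with a two-finger parallel gripper is mounted at the origin on the work surface. World frame = base frame: x ahead of the robot, y to its left, z up, the work surface at z = 0. Lengths are in m, angles in rad, forces in N, time in s.
With the tool pointing down it reaches from about 0.3 to 0.875 m from the base axis. Payload 6.4 kg.
Tool frame: the origin (TCP) lies between the finger pads, 19 mm behind the fingertips; this is the grasp point; z points along the fingers, y is the line along which they close (so a half turn about z gives the same grasp; the last joint's range is limited). The gripper opens to 88 mm and grips with 3 to 60 N. Pads are 18 mm wide; open, the fingers measure 123 mm over their backs; the gripper's body (75 mm by 187 mm) begins 45 mm behind the grasp point.
Start: joints at [-1.553, 0.181, 1.607, -0, 1.354, -0.206], TCP at [0.128, -0.561, 0.257] pointing down, gripper open.
Joint ranges: [-2.99, 2.99], [-0.89, 2.07], [0.3, 2.58], [-1.14, 4.28], [0, 2.63], [-3.12, 3.12]. Speed limits (rad/s): [2.57, 2.57, 3.01, 3.14, 3.14, 3.14].

INTERFACE

Orientations are given as a unit quaternion [x, y, z, w].
In Python, from workcell import robot gives the robot as it stands. The module is installed in compiled form; this text tells all that it offers.
- The arm moves only by the tool arm_command, never from a script. Its argument "steps" is a list of rows, each a list of 2 entries, a list of its own where there are three numbers: the shift along the tool's x, y, z in mm, then the turn, a rotation vector about the tool's x, y, z in rad. A call has 1 to 10 rows; each row is the pose to reach, as a shift and turn from the pose commanded when the call began, along the tool's axes at that moment; what a row does not reach only later rows make up. A row lasts 1/8 s, in which the tool goes at most 62.5 mm and 10.7 degrees, less where a joint would pass 70% of its speed; a pose out of reach is approached as far as the arm can. A call with a gripper value outside its range is refused whole. "fingers" is the finger opening in mm, from 0 to 88.1, set as the call begins (left out, the last holds). The fingers move at their own pace and stop on an object; "squeeze" is the grip in N (left out, the last holds). Time passes only in rows, so rows that repeat a pose let the fingers close. It gives the time, the measured TCP pose, the force, the opening and the grip force at its end, in the units of the state.
- robot.get_state(): the state, without advancing time (a new reading comes with each control period).
- robot.snapshot(name): name is "side" or "top"; returns the picture (420x560x3 uint8, blue, green, red); there is no depth.
- robot.camera_params(name): a dict with "intrinsics" (3x3 intrinsics, pixels), "k1" (the pictures are not rectified: a ray, as slopes to the right and down, at radius r is drawn at 1 + k1 r^2 times it, then the intrinsics apply), "rvec" (rotation vector, rad) and "tvec" (3), from world to camera coordinates, as OpenCV has them. Camera axes: x right, y down, z forward; pixel columns grow to the right and rows downward; lengths in m; the calibration is good to about 2 mm. A picture is of the moment at which its call begins. camera_params takes no time and is no camera call.
- robot.hand_in(): hands the job in; it is judged then, once.
The state is a dict: "time_s": time; "joint_pos": joint angles; "dq": joint speeds; "tau": joint torques, N m; "tcp_pos": TCP position; "tool_rot": TCP orientation; "force": force on the tool from outside, world axes, zero at the start; "torque": the same for the moment, N m; "grip_width": opening from 0.0 (shut) to 1.0 (fully open); "finger_force": force on a finger pad.
Only numpy, scipy, OpenCV 4.12 (cv2) and the standard library are available. Lean on these libraries where they do the work, as an engineer would, in place of code of your own. Each camera call takes 0.05 s, during which the arm holds its last target. There are 200 camera calls.

TASK

One of the three white moulded grid panels on the bench has a tube missing. Point straight down at that empty cell, fingertips a couple of centimetres above it and touching no panel, and stay there for a good two seconds so that it can be noted; then push the toggle lever on the right of the bench all the way over to its far side, away from you, to put the batch on hold. Only point and push: leave the panels and everything else on the bench where they are, and end clear of everything.

Things in the scene. Friction and masses are not known exactly. Their poses are not given: they have to be found in the camera images.
- panel_short: the faulty sample: loose square white moulded grid panel, 129 x 129 mm, flat, about 60 g, 3 x 3 cells at 42 mm pitch. Each cell holds a round tube (28 mm across, top 16 mm above the bench, grey bore) except one corner cell, which is empty. Grid bars 6 mm high. Origin: centre of the underside; x, y along its sides, z up; the empty cell is centred at x = +42, y = +42 mm
- gap (a point): the place where the tube is missing: centre of the empty corner cell of panel_short, at the height of the tube tops (16 mm above the bench)
- panel_b: a sound sample: the same panel with all nine tubes. Origin: centre of the underside
- panel_c: another sound sample with all nine tubes. Origin: centre of the underside
- toggle_base: grey block of the hold toggle, fixed to the bench, 70 (x) x 50 (y) x 25 mm high. Origin: centre of the underside; its +x is the side away from the robot, to which the lever must go (turned up to 0.5 rad from world x)
- toggle_tip (a point): centre of the black ball (26 mm across) at the end of the toggle's steel lever (10 mm thick). The lever is 80 mm long and turns about the base's y axis, 22 mm above the bench; the ball's centre rides 92 mm high at either end, 102 mm upright
- toggle (a joint): angle of the toggle: 0 leaning fully to the base's -x (towards the robot, 0.5 rad off upright), 0.5 upright, 1.0 fully over to +x (stop). It starts at 0 to 0.2, moves at about 1 N at the ball and stays where it is left
- tape_roll: bystander: clear packing-tape roll lying flat, 84 mm across, 30 mm high. Origin: on its underside
- mug: bystander: steel mug, 76 mm across, 85 mm high. Origin: on its underside
- jar: bystander: amber glass jar with a white lid, 60 mm across, 70 mm high. Origin: on its underside
- sprue_tray: bystander: grey open tray, 110 x 90 mm, 35 mm high. Origin: on its underside
- plug_gauge: bystander: upright steel cylinder, 32 mm across, 50 mm high. Origin: on its underside
- screwdriver: bystander: screwdriver lying flat, about 200 mm long
- loose_tube: bystander: single loose white tube standing on the bench, 28 mm across, 16 mm high. Origin: on its underside
- wrench: bystander: wrench lying flat, about 180 mm long
There are look-alikes about, which are no part of the job. Leave any green, purple or yellow look-alike of the toggle_base alone.

How it is judged:
By the outcome, as a careful person would: the job done as asked, in the order asked, and still so for the second after the job is handed in, with the robot touching nothing.
It also fails if it takes over 45 s, if anything falls off the work surface, if the arm or the gripper's body presses on something with over 40 N, if the wrist force passes 120 N, or if a joint passes its speed limit or range.

## Working session

There is one attempt and no reset: what is moved stays moved. The work goes in short steps, Python scripts to look and compute and a tool call to move; the robot and the scene stay as the last step left them, time stands still between calls to the robot, and variables do not carry over. Pictures are saved under pics/ and viewed, at most 10 in all, crops included, and the job is handed in when it is done.

Besides the shell and the picture viewer there is one more tool, called in YAML: its name, and indented under it one key for each argument. arm_command: Moves the arm, as the interface text tells. Its arguments: {"type":"object","properties":{"steps":{"type":"array"},"fingers":{"type":"number"},"squeeze":{"type":"number"}},"required":["steps"]}

```bash
mkdir -p pics
cat > h.py <<'E'
import numpy as np, cv2
from workcell import robot
from scipy.spatial.transform import Rotation as R
def dist(k1): return np.array([k1,0,0,0,0.])
def w2p(n,P):
    c=robot.camera_params(n)
    return cv2.projectPoints(np.array(P,float).reshape(-1,3),np.array(c["rvec"],float),np.array(c["tvec"],float),np.array(c["intrinsics"],float),dist(c["k1"]))[0].reshape(-1,2)
def p2w(n,px,z):
    c=robot.camera_params(n);K=np.array(c["intrinsics"],float)
    u=cv2.undistortPoints(np.array(px,float).reshape(-1,1,2),K,dist(c["k1"])).reshape(-1,2)
    Rm=cv2.Rodrigues(np.array(c["rvec"],float))[0]; C=-Rm.T@np.array(c["tvec"],float).ravel()
    d=np.c_[u,np.ones(len(u))]@Rm
    z=np.broadcast_to(z,len(u))
    return C+d*((z-C[2])/d[:,2])[:,None]
E
python3 - <<'E'
from h import *
for n in("top","side"):
    cv2.imwrite(f"pics/{n}0.png",robot.snapshot(n)); c=robot.camera_params(n)
    Rm=cv2.Rodrigues(np.array(c["rvec"],float))[0]; print(n,-Rm.T@np.array(c["tvec"]).ravel(),c["k1"])
s=robot.get_state();print(s["time_s"],s["tcp_pos"],R.from_quat(s["tool_rot"]).as_matrix().round(3),s["force"])
E
```

```text
top [ 0.38905814 -0.09761798  1.49590519] -0.027100893558532412
side [ 0.31569671 -0.76096168  0.87489998] -0.028616089898391914
0.1 [ 0.12761133 -0.56019707  0.25662314] [[ 0.975  0.222 -0.   ]
 [ 0.222 -0.975  0.002]
 [ 0.    -0.002 -1.   ]] [ 0.20116276  0.7098232  -0.06929832]
```

View pics/top0.png

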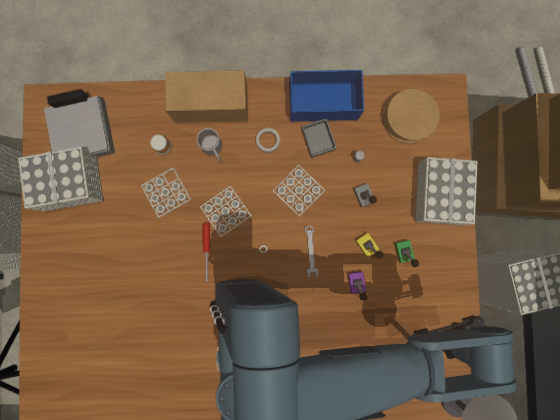

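View pics/side0.png

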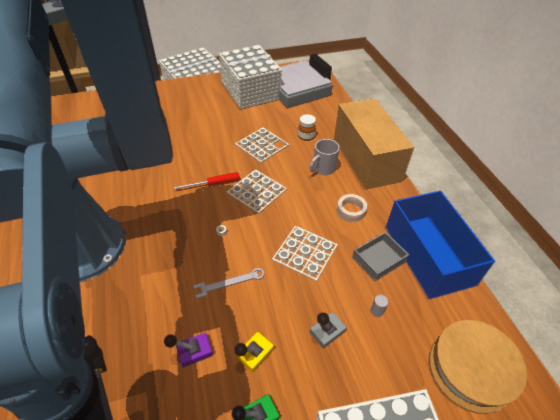

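The top view shows the panels at about (166,193), (225,211) and (299,190), and the grey toggle at (365,195). In the side view the toggle is at (327,328). I'll enlarge these areas to find the empty cell.

Run:
```python
from h import *
t=cv2.imread("pics/top0.png");s=cv2.imread("pics/side0.png")
def c(im,u,v,r=33): return cv2.resize(im[v-r:v+r,u-r:u+r],(264,264),interpolation=cv2.INTER_CUBIC)
a=np.hstack([c(t,166,193),c(t,225,211),c(t,299,190)]);b=np.hstack([c(s,262,145),c(s,257,190),c(s,306,252)])
cv2.imwrite("pics/crop.png",np.vstack([a,b]))
cv2.imwrite("pics/tog.png",np.hstack([cv2.resize(t[170:220,340:390],(400,400),interpolation=cv2.INTER_CUBIC),cv2.resize(s[303:353,302:352],(400,400),interpolation=cv2.INTER_CUBIC)]))
```

```text
(no output)
```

View pics/crop.png

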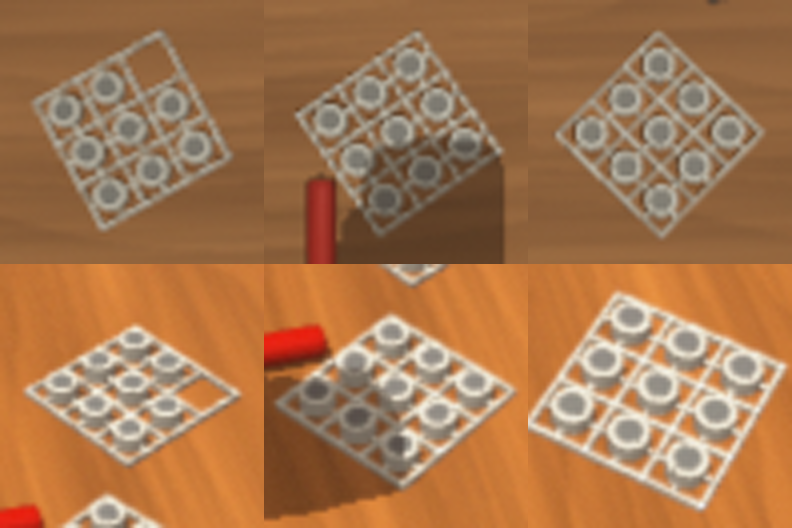

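View pics/tog.png

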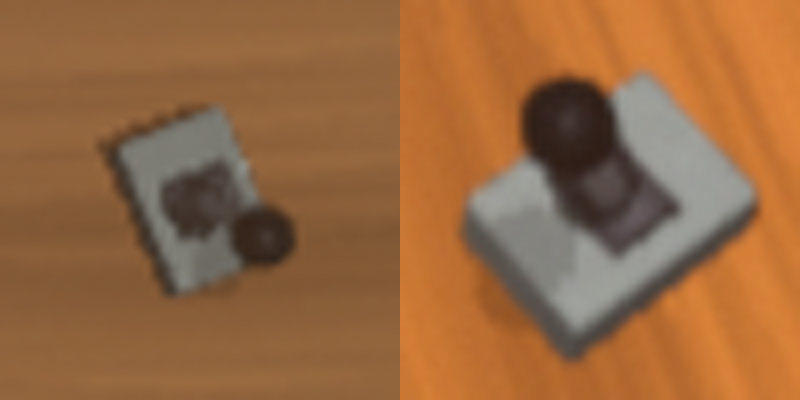

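Run:
```python
from h import *
f=lambda P,s,u,v:(np.array(P,float)+.5)/s-.5+[u,v]
T=f([(64,109),(107,87),(88,152),(129,128),(171,104),(109,194),(152,170),(195,147)],4,133,160)
ij=np.array([(-1,1),(0,1),(-1,0),(0,0),(1,0),(-1,-1),(0,-1),(1,-1)])
W=p2w("top",T,.016)[:,:2]
A,_,_,_=np.linalg.lstsq(np.c_[ij,np.ones(8)],W,rcond=None);print("A",A.round(4),np.linalg.norm(A[:2],axis=1))
print("gap top",A.sum(0), "res",np.abs(np.c_[ij,np.ones(8)]@A-W).max())
S=f([(135,341),(168,361),(100,360),(132,383),(167,407),(62,384),(95,405),(129,430)],4,229,112-66)
# side labels matched by prediction
Ws=p2w("side",S,.016)[:,:2]
pred=np.c_[ij,np.ones(8)]@A
from scipy.optimize import linear_sum_assignment as L
D=np.linalg.norm(pred[:,None]-Ws[None],axis=2);r,c=L(D)
print("side diffs",(Ws[c]-pred).round(4).tolist())
ct=f([(120,152),(213,108),(262,218),(178,292)],8,340,170);print("base top corners",p2w("top",ct,.025).round(4))
cs=f([(640-400,72),(755-400,195),(573-400,335),(470-400,205)],8,302,303);print("side",p2w("side",cs,.025).round(4))
bt=f([(263,236)],8,340,170);bs=f([(168,122)],8,302,303)
for z in(.088,.092,.096,.1):print(z,p2w("top",bt,z),p2w("side",bs,z))
print("others top px->z0",p2w("top",[(359,156),(319,138),(369,245),(405,252),(299,190),(311,250),(209,141),(160,144),(358,284),(430,190),(263,249),(268,140)],.02).round(3))
```

```text
A [[ 0.0197 -0.037 ]
 [ 0.0373  0.0197]
 [ 0.5782  0.2826]] [0.04192103 0.04211758]
gap top [0.63514115 0.2652691 ] res 0.0009046189206243227
side diffs [[-0.0045, -0.0066], [-0.0042, -0.0039], [-0.0028, -0.0044], [-0.0041, -0.0047], [-0.0038, -0.0057], [-0.0041, -0.0075], [-0.0037, -0.0046], [-0.0043, -0.0058]]
base top corners [[ 0.5726 -0.3746  0.025 ]
 [ 0.5908 -0.4155  0.025 ]
 [ 0.5426 -0.4348  0.025 ]
 [ 0.5114 -0.3974  0.025 ]]
side [[ 0.5692 -0.3766  0.025 ]
 [ 0.5866 -0.4213  0.025 ]
 [ 0.5227 -0.4456  0.025 ]
 [ 0.5081 -0.4019  0.025 ]]
0.088 [[ 0.52856121 -0.42049941  0.088     ]] [[ 0.52666308 -0.41347101  0.088     ]]
0.092 [[ 0.52816486 -0.41958207  0.092     ]] [[ 0.52559069 -0.41523739  0.092     ]]
0.096 [[ 0.52776852 -0.41866474  0.096     ]] [[ 0.52451829 -0.41700377  0.096     ]]
0.1 [[ 0.52737218 -0.4177474   0.1       ]] [[ 0.5234459  -0.41877014  0.1       ]]
others top px->z0 [[ 0.687 -0.395  0.02 ]
 [ 0.754 -0.258  0.02 ]
 [ 0.377 -0.418  0.02 ]
 [ 0.35  -0.541  0.02 ]
 [ 0.573 -0.183  0.02 ]
 [ 0.365 -0.219  0.02 ]
 [ 0.752  0.127  0.02 ]
 [ 0.746  0.298  0.02 ]
 [ 0.246 -0.376  0.02 ]
 [ 0.562 -0.638  0.02 ]
 [ 0.372 -0.054  0.02 ]
 [ 0.751 -0.08   0.02 ]]
```

The left panel (top (166,193)) is panel_short. Its empty cell faces up and right in the top view, at about (0.634, 0.263) in world coordinates. The toggle ball is near (0.527, -0.418), and the base yaw is about 0.38. I'll close the fingers and move across at the current height.

arm_command:
  steps:
    - [[34,-34,0],[0,0,0]]
    - [[68,-69,0],[0,0,0]]
    - [[101,-103,0],[0,0,0]]
    - [[135,-138,0],[0,0,0]]
    - [[169,-172,0],[0,0,0]]
    - [[203,-207,0],[0,0,0]]
    - [[237,-241,0],[0,0,0]]
    - [[270,-276,0],[0,0,0]]
    - [[304,-310,0],[0,0,0]]
    - [[338,-345,0],[0,0,0]]
  fingers: 0

```text
time_s: 1.35
tcp_pos: [0.3811, -0.1478, 0.2573]
tool_rot: [0.994, 0.112, 0.0, 0.0]
force: [0.3, -0.6, -0.3]
grip_width: 0.006
finger_force: 0.0
```

arm_command:
  steps:
    - [[34,-34,0],[0,0,0]]
    - [[68,-69,0],[0,0,0]]
    - [[101,-103,0],[0,0,0]]
    - [[135,-138,0],[0,0,0]]
    - [[169,-172,0],[0,0,0]]
    - [[203,-207,0],[0,0,0]]
    - [[237,-241,0],[0,0,0]]
    - [[280,-290,0],[0,0,0]]
    - [[320,-330,0],[0,0,0]]
    - [[338,-345,0],[0,0,0]]

```text
time_s: 2.6
tcp_pos: [0.634, 0.2651, 0.2562]
tool_rot: [0.994, 0.113, -0.001, -0.0]
force: [0.4, -1.1, 0.1]
grip_width: 0.005
finger_force: 0.0
```

arm_command:
  steps:
    - [[0,1,40],[0,0,0]]
    - [[0,2,85],[0,0,0]]
    - [[0,2,130],[0,0,0]]
    - [[0,2,160],[0,0,0]]
    - [[0,2,176],[0,0,0]]
    - [[0,2,176],[0,0,0]]

```text
time_s: 3.35
tcp_pos: [0.6333, 0.26, 0.0802]
tool_rot: [0.994, 0.112, -0.001, 0.0]
force: [-0.3, 0.1, 0.2]
grip_width: 0.006
finger_force: 0.0
```

Run:
```python
from h import *
s=robot.snapshot("side");t=robot.snapshot("top");p=np.array(robot.get_state()["tcp_pos"]);print(p)
tip=p-[0,0,.019]
print("tip proj",w2p("side",[tip,[.634,.263,.016],[.6351,.2653,.016],[.631,.260,.016]]),w2p("top",[tip]))
cv2.imwrite("pics/s1.png",np.hstack([cv2.resize(s[90:190,200:300],(400,400),interpolation=cv2.INTER_CUBIC),cv2.resize(t[143:243,116:216],(400,400),interpolation=cv2.INTER_CUBIC)]))
```

```text
[0.63500626 0.26039792 0.0827943 ]
tip proj [[280.70643485 129.97022857]
 [279.94761527 141.06983348]
 [280.06636755 140.59822914]
 [279.34623017 141.76567067]] [[167.81677397 173.05594619]]
```

View pics/s1.png

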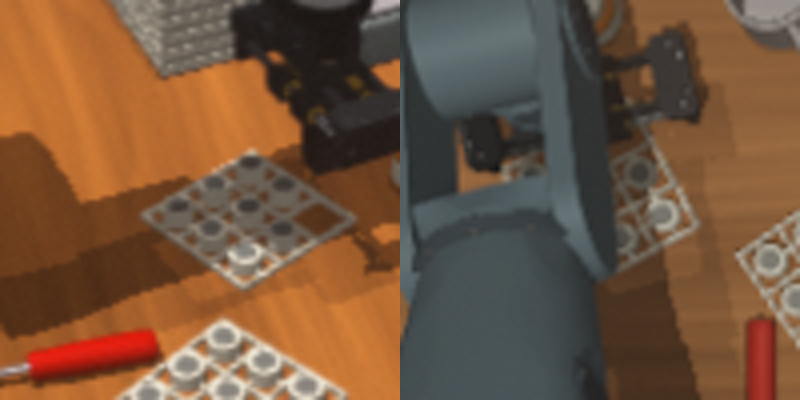

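The side crop shows the empty cell at about px (280.5,145), which agrees with the estimate. The gripper's lowest edge is around px (277–300,130), so I'll draw the expected finger outline to check the tip position.

Run:
```python
from h import *
s=robot.snapshot("side");st=robot.get_state();p=np.array(st["tcp_pos"]);M=R.from_quat(st["tool_rot"]).as_matrix();print(p)
big=cv2.resize(s[80:160,230:330],(800,640)[0:2],interpolation=cv2.INTER_CUBIC)
q=lambda P:((w2p("side",P)-[230,80]+.5)*8-.5).round().astype(int)
for z,col in((.019,(0,0,255)),(0,(0,255,255)),(-.045,(0,255,0))):
    w=(.0375,.0935) if z<-.04 else (.009,.0175)
    P=[p+M@[a*w[0],b*w[1],z] for a,b in((1,1),(1,-1),(-1,-1),(-1,1))]
    cv2.polylines(big,[q(P)],True,col,1)
cv2.circle(big,tuple(q([[.634,.263,.0]])[0]),3,(255,0,0),-1)
cv2.imwrite("pics/s2.png",big[:600])
```

```text
[0.63526649 0.26049008 0.0832691 ]
```

View pics/s2.png

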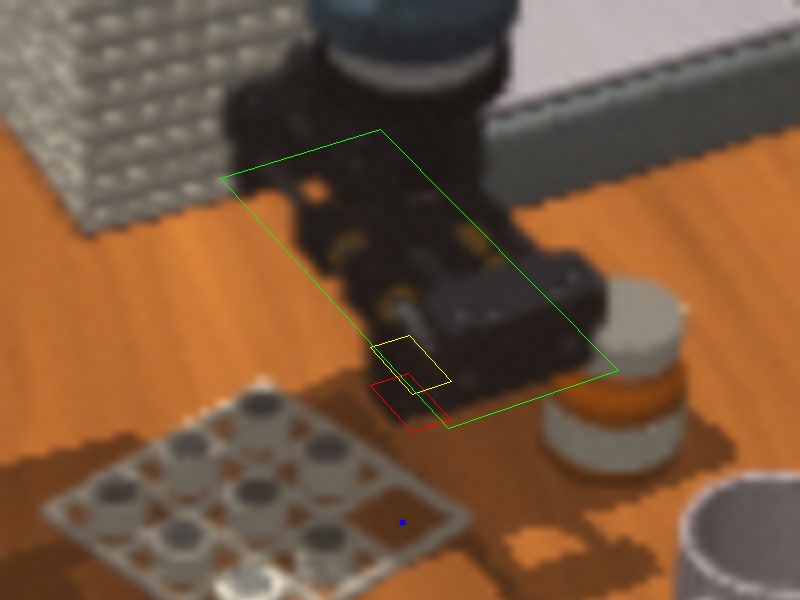

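The overlay matches: the fingertips sit above the empty cell, whose centre is at crop (403,520). I'll go down the last 25 mm and hold.

arm_command:
  steps:
    - [[0,0,13],[0,0,0]]
    - [[0,0,25],[0,0,0]]
    - [[0,0,25],[0,0,0]]
    - [[0,0,25],[0,0,0]]
    - [[0,0,25],[0,0,0]]
    - [[0,0,25],[0,0,0]]
    - [[0,0,25],[0,0,0]]
    - [[0,0,25],[0,0,0]]
    - [[0,0,25],[0,0,0]]
    - [[0,0,25],[0,0,0]]

```text
time_s: 4.75
tcp_pos: [0.6341, 0.2602, 0.0564]
tool_rot: [0.994, 0.112, -0.0, -0.0]
force: [0.2, -0.8, 0.0]
grip_width: 0.006
finger_force: 0.0
```

arm_command:
  steps:
    - [[0,0,0],[0,0,0]]
    - [[0,0,0],[0,0,0]]
    - [[0,0,0],[0,0,0]]
    - [[0,0,0],[0,0,0]]
    - [[0,0,0],[0,0,0]]
    - [[0,0,0],[0,0,0]]
    - [[0,0,0],[0,0,0]]
    - [[0,0,0],[0,0,0]]
    - [[0,0,0],[0,0,0]]
    - [[0,0,0],[0,0,0]]

```text
time_s: 6.0
tcp_pos: [0.6341, 0.2602, 0.0564]
tool_rot: [0.994, 0.112, 0.0, 0.0]
force: [-0.1, 0.9, -1.1]
grip_width: 0.004
finger_force: 0.0
```

arm_command:
  steps:
    - [[0,0,0],[0,0,0]]
    - [[0,0,0],[0,0,0]]
    - [[0,0,0],[0,0,0]]
    - [[0,0,0],[0,0,0]]
    - [[0,0,0],[0,0,0]]
    - [[0,0,-40],[0,0,0]]
    - [[0,0,-90],[0,0,0]]
    - [[0,0,-140],[0,0,0]]
    - [[0,0,-185],[0,0,0]]
    - [[0,0,-200],[0,0,0]]

```text
time_s: 7.25
tcp_pos: [0.6355, 0.2606, 0.2604]
tool_rot: [0.994, 0.112, 0.003, -0.0]
force: [0.3, 0.3, 0.1]
grip_width: 0.004
finger_force: 0.0
```

arm_command:
  steps:
    - [[-20,43,0],[0,0,0]]
    - [[-40,86,0],[0,0,0]]
    - [[-61,129,0],[0,0,0]]
    - [[-81,172,0],[0,0,0]]
    - [[-102,215,0],[0,0,0]]
    - [[-122,258,0],[0,0,0]]
    - [[-143,301,0],[0,0,0]]
    - [[-163,344,0],[0,0,0]]
    - [[-184,387,0],[0,0,0]]
    - [[-204,430,0],[0,0,0]]

```text
time_s: 8.5
tcp_pos: [0.5294, -0.2054, 0.2546]
tool_rot: [0.994, 0.112, -0.001, -0.001]
force: [-0.4, -0.0, 0.7]
grip_width: 0.007
finger_force: 0.0
```

arm_command:
  steps:
    - [[-20,43,0],[0,0,-0.03]]
    - [[-40,86,0],[0,0,-0.06]]
    - [[-61,129,0],[0,0,-0.09]]
    - [[-81,172,0],[0,0,-0.12]]
    - [[-97,205,0],[0,0,-0.15]]
    - [[-102,216,0],[0,0,-0.16]]
    - [[-102,216,0],[0,0,-0.16]]

```text
time_s: 9.38
tcp_pos: [0.4787, -0.4373, 0.255]
tool_rot: [0.982, 0.19, -0.0, -0.001]
force: [0.4, 0.4, 0.5]
grip_width: 0.004
finger_force: 0.0
```

Run:
```python
from h import *
s=robot.snapshot("side");st=robot.get_state();p=np.array(st["tcp_pos"]);M=R.from_quat(st["tool_rot"]).as_matrix();print(st["time_s"],p,M.round(3))
t=robot.snapshot("top")
g=np.array([.929,.371,0]);b=np.array([.550,-.409,0])+g*-.024+[0,0,.098]
c=np.array([.550,-.409,.025]);h=np.array([-.371,.929,0])
def draw(n,im,u,v):
    w=cv2.resize(im[v:v+100,u:u+100],(400,400),interpolation=cv2.INTER_CUBIC)
    q=lambda P:((w2p(n,P)-[u,v]+.5)*4-.5).round().astype(int)
    for pp in (p, np.r_[p[:2],.1]):
      cv2.polylines(w,[q([pp+M@[a*.009,d*.0175,.019] for a,d in((1,1),(1,-1),(-1,-1),(-1,1))])],True,(0,0,255),1)
    cv2.polylines(w,[q([c+g*.035*a+h*.025*d for a,d in((1,1),(1,-1),(-1,-1),(-1,1))])],True,(255,0,0),1)
    cv2.circle(w,tuple(q([b])[0]),4,(0,255,255),1)
    return w
cv2.imwrite("pics/s3.png",np.hstack([draw("side",s,270,260),draw("top",t,320,150)]))
```

```text
9.425 [ 0.47914333 -0.43651952  0.25539039] [[ 0.927  0.374 -0.001]
 [ 0.374 -0.927  0.002]
 [-0.    -0.002 -1.   ]]
```

View pics/s3.png

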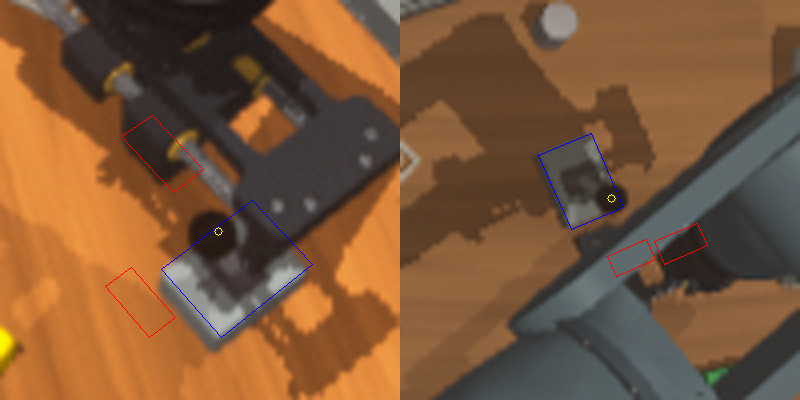

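The model lines up with the base and ball in both views, and the descent spot behind the ball is clear. I'll go down, then push along tool x.

arm_command:
  steps:
    - [[0,0,45],[0,0,0]]
    - [[0,0,90],[0,0,0]]
    - [[0,0,130],[0,0,0]]
    - [[0,0,156],[0,0,0]]
    - [[0,0,156],[0,0,0]]

```text
time_s: 10.1
tcp_pos: [0.4786, -0.4347, 0.098]
tool_rot: [0.981, 0.191, -0.001, -0.002]
force: [-0.4, -0.8, 0.5]
grip_width: 0.004
finger_force: 0.0
```

arm_command:
  steps:
    - [[12,0,0],[0,0,0]]
    - [[22,0,0],[0,0,0]]
    - [[32,0,0],[0,0,0]]
    - [[42,0,0],[0,0,0]]
    - [[52,0,0],[0,0,0]]
    - [[62,0,0],[0,0,0]]
    - [[70,0,0],[0,0,0]]
    - [[78,0,0],[0,0,0]]
    - [[84,0,0],[0,0,0]]
    - [[84,0,0],[0,0,0]]

```text
time_s: 11.35
tcp_pos: [0.5574, -0.4058, 0.1003]
tool_rot: [0.982, 0.191, 0.0, -0.0]
force: [0.8, -0.0, -0.3]
grip_width: 0.005
finger_force: 0.0
```

arm_command:
  steps:
    - [[2,0,0],[0,0,0]]
    - [[4,0,0],[0,0,0]]
    - [[6,0,0],[0,0,0]]
    - [[6,0,0],[0,0,0]]

```text
time_s: 11.85
tcp_pos: [0.5626, -0.4039, 0.1004]
tool_rot: [0.982, 0.191, 0.0, 0.0]
force: [0.0, -0.5, -0.8]
grip_width: 0.004
finger_force: 0.2
```

arm_command:
  steps:
    - [[1,0,0],[0,0,0]]
    - [[2,0,0],[0,0,0]]
    - [[3,0,0],[0,0,0]]
    - [[3,0,0],[0,0,0]]

```text
time_s: 12.35
tcp_pos: [0.5649, -0.403, 0.1003]
tool_rot: [0.982, 0.191, -0.0, -0.0]
force: [-3.9, -1.5, 0.5]
grip_width: 0.005
finger_force: 2.0
```

arm_command:
  steps:
    - [[1,0,0],[0,0,0]]
    - [[2,0,0],[0,0,0]]
    - [[2,0,0],[0,0,0]]

```text
time_s: 12.72
tcp_pos: [0.5652, -0.4029, 0.1003]
tool_rot: [0.982, 0.191, -0.002, -0.0]
force: [-11.2, -1.8, 2.0]
grip_width: 0.004
finger_force: 5.2
```

The force climbs to 11 N with no further travel, so the lever is at its stop. I'll back off, rise and check.

arm_command:
  steps:
    - [[-15,0,0],[0,0,0]]
    - [[-40,0,0],[0,0,0]]
    - [[-60,0,0],[0,0,0]]
    - [[-60,0,-50],[0,0,0]]
    - [[-60,0,-100],[0,0,0]]
    - [[-100,0,-150],[0,0,0]]
    - [[-150,0,-170],[0,0,0]]
    - [[-200,0,-170],[0,0,0]]
    - [[-200,0,-170],[0,0,0]]

```text
time_s: 13.85
tcp_pos: [0.3789, -0.4785, 0.2712]
tool_rot: [0.982, 0.189, 0.0, 0.001]
force: [1.3, 0.7, 0.5]
grip_width: 0.006
finger_force: 0.0
```

Run:
```python
from h import *
s=robot.snapshot("side");st=robot.get_state();print(st["time_s"],st["tcp_pos"],st["force"],w2p("side",[[.5855,-.395,.092]]))
cv2.imwrite("pics/s4.png",s)
```

```text
13.9 [ 0.38043188 -0.47763045  0.27084786] [ 0.55682097 -0.34805234 -0.40904674] [[345.16747124 302.55186436]]
```

View pics/s4.png

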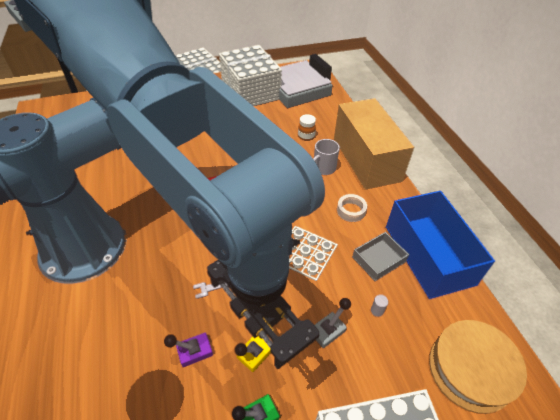

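The ball is now at px (345,303), which matches the predicted end stop of (345.2,302.6). The arm is clear and nothing else has moved.

```bash
python3 -c "
from workcell import robot
print(robot.hand_in())"
```

```text
the job is handed in; nothing more can be done
None
```

The job is done and handed in: I held the closed fingertips about 2 cm above the empty cell for just under 3 s, then pushed the grey toggle to its far stop, and the arm ended clear of everything.

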